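# Load the slate hone into its bench holder

## Robot

A 6-joint arm with a two-finger parallel gripper is mounted at the origin on the work surface. World frame = base frame: x ahead of the robot, y to its left, z up, the work surface at z = 0. Lengths are in m, angles in degrees, forces in N, time in s.
With the tool pointing down it reaches from about 0.4 to 0.825 m from the base axis. Payload 7 kg.
Tool frame: the origin (TCP) lies at the very end of the fingers, on their centre line; the grasp point (between the pads) lies 19 mm behind it (r.hold_point_z is the distance from the TCP to the grasp point, in m); x points along the fingers, y is the direction in which the jaws open and shut, and the axes are right-handed (so a half turn about x gives the same grasp; the last joint's range is limited). The gripper opens to 88 mm and grips with 3 to 60 N. Pads are 19 mm wide; open, the fingers measure 130 mm over their backs; the gripper's body (78 mm by 193 mm) begins 47 mm behind the grasp point.
Start: joints at [-56.431, 20.546, 0.682, 0, -70.136, -16.507], TCP at [0.198, -0.645, 0.227] pointing down, gripper open.
Joint ranges: [-176.03, 176.03], [-82.01, 121.73], [-58.28, 71.71], [-173.87, 95.51], [-174.79, -0.11], [-173.66, 173.66]. Speed limits (degrees/s): [136.94, 136.94, 172.46, 180, 180, 180].

## Interface

Orientations are given as [roll, pitch, yaw] about the fixed x, y, z axes, in that order (R = Rz(yaw) Ry(pitch) Rx(roll)).
In Python, from plant import r gives the robot as it stands. The module is installed in compiled form; this text tells all that it offers.
- The arm moves only by the shell command python3 -m creep 'ROWS' [FORCE]. ROWS is JSON, a list of rows, each a list of 7 numbers: the turn, a rotation vector about the tool's x, y, z in rad, then the shift along the tool's x, y, z in cm, then the opening in per cent of the stroke, from 0 (shut) to 100 (fully open). In form: [[rx, ry, rz, x, y, z, fingers], ...]. A call has 1 to 8 rows; each row shifts and turns the commanded pose from where the row before left it, along the tool's axes as they then stand; what a row does not reach is not made up. A row lasts 1/10 s, in which the tool goes at most 50 mm and 8.59 degrees, less where a joint would pass 70% of its speed; a pose out of reach is approached as far as the arm can. A call is refused whole if a number of a shift passes 5 or a number of a turn 0.15, either way. A call with a gripper value outside its range is refused whole. The fingers move at their own pace and stop on an object; FORCE is the grip in N (left out, the last holds). Time passes only in rows, so rows that do not move let the fingers close. It gives the time, the measured TCP pose, the force and the opening at its end, in the units of the state.
- r.get_state(): the state, without advancing time (a new reading comes with each control period).
- r.capture(name): name is "scene" or "top" or "wrist"; returns (picture, depth): 384x512x3 uint8, blue, green, red; 384x512 float32, m along the optical axis (not along the pixel's ray), 0 where there is no reading.
- r.camera_info(name): a dict with "fovy" (degrees; the focal length in pixels is half the picture's height over the tangent of half this angle, whatever the lens; pixels are square), "cx", "cy" (the principal point, pixels), "camera_from_world" (4x4, takes a point from world to camera coordinates). Camera axes: x right, y down, z forward; pixel columns grow to the right and rows downward; lengths in m; the calibration is good to about 2 mm. A picture is of the moment at which its call begins: read the wrist's pose just before it. camera_info takes no time and is no camera call; for the wrist camera it gives the pose at the moment of the call.
- r.close_job(): hands the job in, once; it reports no verdict.
Trained networks look in the newest picture that a camera, given by its name, has taken for a name from the list of things; names that differ only in an ending like _2 or _b are one class to them, and where a whole thing is asked for, a point or a joint stands for the part that bears it (a point fixed in the world has none). Each returns a list of dicts, best first, with "score" (0 to 1); they miss things now and then, are a little off and sometimes report something else, mostly with a low value. They report only what shows in the picture. A call takes as long as a camera call.
- r.look_for(query, camera): "rect" ([left, top, right, bottom] in pixels, round what is visible of it).
- r.masks_of(query, camera): "pixels" (384x512 bool, what is visible of it) and "rect" ([left, top, right, bottom] in pixels, round what is visible of it).
The state is a dict: "time_s": time; "joints": joint angles; "qd": joint speeds; "joint_torque": joint torques, N m; "tcp_pos": TCP position; "eef_rot": TCP orientation; "contact_force": force on the tool from outside, world axes, zero at the start; "moment": the same for the moment, N m; "gripper_width": finger opening in m.
Only numpy, scipy, OpenCV 4.12 (cv2) and the standard library are available. Lean on these libraries where they do the work, as an engineer would, in place of code of your own. Each camera call takes 0.05 s, during which the arm holds its last target. There are 200 camera calls.

## Task

Get the sharpening hone ready on the carving bench: first clear the stone chip out of the holder's seat into the offcut tray, then slide the slate hone along the loading shelf and over the raised lip against the sprung jaw, and keep pushing while you bring its tail edge down behind the lip, so that it sits fully home, flat on the seat's floor and held between jaw and lip. Slate is brittle: push by feel, never hard, do not ram the jaw against its stop, and leave the other things on the bench where they are.

Things in the scene. Friction and masses are not known exactly. Their poses are not given: they have to be found in the camera images.
- holder: Wooden bench holder for the hone, 353 mm long, fixed. Origin: at bench level, straight below the lip's inner face, on the centre line; +x = loading direction, y across, z up. Along x: loading shelf -185 to -20 mm (top 22 mm above the bench, 176 mm wide), lip -20 to 0, seat 0 to 108 (floor 18 mm high), jaw, aluminium end block 138 to 166 (40 mm high).
- lip_top (a point): Centre of the top inner edge of the holder's raised lip, 26 mm above the bench: 4 mm above the loading shelf, 8 mm above the seat's floor. The lip runs right across; on the shelf side a bevel rises from x = -20 mm (shelf height) to -6 mm (lip height), the top is flat to x = 0, then a sheer inner face. Axes as the holder's.
- seat (a point): Where the hone's centre lies when fully home: 56 mm beyond the lip's inner face, on the centre line, 25 mm above the bench (7 mm above the seat's floor). Axes as the holder's. Side cheeks, tops 31 mm above the bench, bound the seat 54.5 mm either side of the centre line; at the lip they flare outward to 67.5 mm at 22 mm before the lip's inner face.
- jaw (a joint): Sprung aluminium jaw bar at the seat's far end, 98 mm wide, top 31 mm above the bench. Slides along the holder's +x, in m: 0 = forward (empty seat), 0.0055 = hard stop. Springs push it towards the lip: about 7.5 N at 0, 12.5 N at 0.004, 14.5 N at the stop. With the hone home it reads 0.004: the hone is 4 mm longer than the free gap of 108 mm.
- jaw_face (a point): Middle of the jaw's face, 25 mm above the bench. The hone's tail comes clear of the lip only once the jaw is pressed back past 0.004, and the jaw shoves the hone back out over the lip if it is let go before its tail is down behind the lip. About 15 N plus a few N of sliding friction presses the jaw to its stop; the hone must not be forced against it with more than 25 N, nor pressed by the fingers with more than 40 N.
- hone_centre (a point): Centre of the slate hone, a dark slab 112 (x) x 104 (y) x 14 mm, 0.45 kg, too wide to grip. Starts flat on the shelf, x within 0.2 rad of the loading direction, up to 10 mm off line. Pushed over the lip, its nose rises, tips and drops to the seat's floor while its tail still rides on the lip. Fingertips pushing on its tail face hold that face by friction: the tail follows them down.
- chip_centre (a point): Centre (half-way up) of a broken stone chip lying in the seat: footprint 36 mm (its x) by 26 mm (its y), 24 mm high, 22 g; the sides across its y are upright over the lower 12 mm and lean inward above.
- tray: Open sheet-steel offcut tray fixed on the bench, 170 mm (x) by 150 mm (y), 45 mm high, walls 3 mm; origin at the centre of its underside. A few fragments up to 17 mm high lie in three of its corners.
- block1: Bystander: coarse sanding block, dark-faced, 90 x 66 x 26 mm. Leave alone.
- block2: Bystander: fine sanding block, 75 x 50 x 22 mm. Leave alone.
- riffler: Bystander: double-ended riffler file, 186 mm long, 10 mm thick. Leave alone.
- stone1: Bystander: rough pinkish stone, 130 x 100 x 75 mm. Leave alone.
- stone2: Bystander: rough grey stone, 110 x 120 x 70 mm. Leave alone.
- stone3: Bystander: small rough stone, 75 x 60 x 45 mm. Leave alone.
- pendant: Bystander: half-finished flat stone pendant with a ring-shaped head, 105 x 60 x 14 mm. Leave alone.

How it is judged (in metres and radians):
On the way, in this order (a step that is already met when the one before it is completed fails the run):
1. the stone chip is out of the seat and lies in the offcut tray (x of chip_centre in the frame of tray between -0.083 and 0.083 m and y of chip_centre in the frame of tray between -0.073 and 0.073 m and z of chip_centre in the frame of tray between 0 and 0.045 m), for 0.2 s.
2. the hone is pushed over the lip: its centre is beyond the lip's inner face (x of hone_centre in the frame of holder above 0.01 m), for 0.1 s.
At the end, for the whole second after the job is handed in: The hone lies home in the seat, at rest: its centre within 2 mm of the seat point along the holder, 4 mm across, at most 1.5 mm too high, tilted less than 0.025 rad and turned less than 0.06 rad, the jaw pressed back by it (over 2.5 mm); the chip lies inside the offcut tray (all of step 1 and x of hone_centre in the frame of seat between -0.002 and 0.002 m and y of hone_centre in the frame of seat between -0.004 and 0.004 m and z of hone_centre in the frame of seat between -0.002 and 0.0015 m and angle between the x axis of hone_centre and the x axis of seat, either way round below 0.06 rad and angle between hone_centre's own z axis and vertical below 0.025 rad and linear speed of hone below 0.01 m/s and value of joint jaw above 0.0025 m); the robot touches nothing.
It fails at once if the fingers press on the hone with more than 40 N (contact force between the fingers and hone above 40 N).
It fails at once if the hone is rammed against the jaw with more than 25 N (spring fully pressed and beyond) (contact force between hone and jaw above 25 N).
It fails at once if a bystander is shifted by more than 30 mm (distance of any of block1, block2, riffler, stone1, stone2, stone3, pendant from where it was at the start of the episode above 0.03 m).
It also fails if it takes over 72 s, if anything falls off the work surface, if the arm or the gripper's body presses on something with over 40 N, if the wrist force passes 120 N, or if a joint passes its speed limit or range.

## Working session

There is one attempt and no reset: what is moved stays moved. The work goes in short steps, Python scripts to look and compute and a shell command to move; the robot and the scene stay as the last step left them, time stands still between calls to the robot, and variables do not carry over. Pictures are saved under pics/ and viewed, about 8 in all and at most 12, crops included, and the job is handed in when it is done.

```bash
mkdir -p pics; cat > h.py <<'E'
from plant import r
import numpy as np, cv2
from scipy.spatial.transform import Rotation as R
def cloud(d,ci):
    H,W=d.shape; f=H/2/np.tan(np.radians(ci["fovy"])/2)
    v,u=np.mgrid[:H,:W]; c=np.stack([(u-ci["cx"])/f*d,(v-ci["cy"])/f*d,d],-1)
    T=np.linalg.inv(ci["camera_from_world"]); p=c@T[:3,:3].T+T[:3,3]; p[d==0]=np.nan
    return p
def shot(n,save=None):
    ci=r.camera_info(n); im,d=r.capture(n)
    if save: cv2.imwrite("pics/"+save,im)
    return im,cloud(d,ci),ci
E
python3 - <<'E'
from h import *
s=r.get_state(); print(s)
for n in ("scene","top"):
    im,p,ci=shot(n,n+"0.png"); print(n,ci["fovy"],np.round(np.linalg.inv(ci["camera_from_world"])[:3],3).tolist())
    for q in ("holder","hone_centre","chip_centre","tray","jaw","block1","block2","riffler","stone1","stone2","stone3","pendant"):
        for m in r.masks_of(q,n)[:1]:
            P=p[m["pixels"]]; P=P[~np.isnan(P[:,0])]
            if len(P)==0: continue
            print(q,round(m["score"],2),np.round(m["rect"]),np.round(np.median(P,0),3),"rect",cv2.minAreaRect(P[:,:2].astype(np.float32)),"z",np.round(np.percentile(P[:,2],[5,95]),3))
E
```

```text
{'time_s': 0.0, 'joints': array([-5.64297290e+01,  2.05921892e+01,  6.34034262e-01, -2.01811045e-02,
       -7.01333300e+01, -1.65072510e+01]), 'qd': array([ 0.03519265,  0.01673717, -0.0308307 , -0.05269099, -0.01206386,
        0.01326028]), 'joint_torque': array([ 2.99754516e-03, -5.82716417e+01,  2.93052417e+01,  6.99702457e+00,
        6.89351640e-03, -1.69596965e-04]), 'tcp_pos': array([ 0.19790577, -0.64484218,  0.22561594]), 'eef_rot': array([ 94.79330246,  89.90656808, 111.84944917]), 'contact_force': array([-0.2664205 ,  0.21146457, -1.33898061]), 'moment': array([-0.02197978, -0.00963731, -0.03024526]), 'gripper_width': 0.08781188997308947}
scene 49.14873708219343 [[0.601, 0.657, -0.455, 1.057], [0.799, -0.483, 0.357, -0.423], [0.015, -0.578, -0.816, 1.021]]
holder 0.85 [191. 162. 309. 283.] [ 0.559 -0.031  0.021] rect ((0.5454890727996826, -0.028916820883750916), (0.18865950405597687, 0.38700592517852783), 17.410476684570312) z [0.011 0.037]
hone_centre 0.94 [202. 212. 260. 263.] [ 0.58  -0.138  0.035] rect ((0.571677565574646, -0.1323058009147644), (0.11413510143756866, 
[... 3362 characters left out ...]
0.373  0.057] rect ((0.6571719646453857, -0.38588523864746094), (0.09075359255075455, 0.12929080426692963), 63.524410247802734) z [0.026 0.071]
stone2 0.97 [347. 139. 375. 177.] [ 0.644 -0.373  0.057] rect ((0.6571719646453857, -0.38588523864746094), (0.09075359255075455, 0.12929080426692963), 63.524410247802734) z [0.026 0.071]
stone3 0.97 [347. 139. 375. 177.] [ 0.644 -0.373  0.057] rect ((0.6571719646453857, -0.38588523864746094), (0.09075359255075455, 0.12929080426692963), 63.524410247802734) z [0.026 0.071]
pendant 0.92 [106. 193. 137. 218.] [0.594 0.461 0.014] rect ((0.5876291990280151, 0.45650818943977356), (0.06058453768491745, 0.10277529060840607), 7.850983142852783) z [0.006 0.019]
```

```bash
python3 -c "
import cv2,numpy as np
a=cv2.imread('pics/scene0.png');b=cv2.imread('pics/top0.png');cv2.imwrite('pics/both0.png',cv2.resize(np.vstack([a,b]),(400,600)))"
```

```text
(no output)
```

View pics/top0.png

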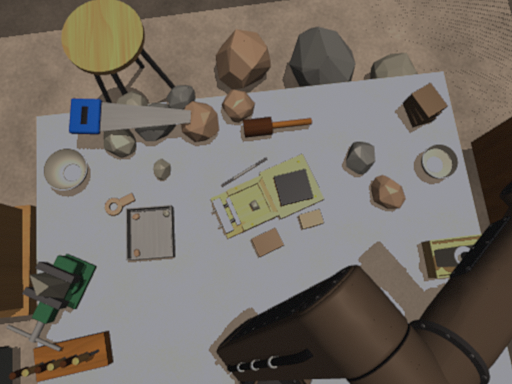

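The top view shows the holder around (267,195), with the hone at (295,187), the chip at (254,206), the jaw at (228,213) and the tray at (151,233). The sanding blocks lie just below the holder. I'll move the wrist camera over the seat next.

```bash
cat >> h.py <<'E'
def plan(pos,yaw=None):
    "yaw: world heading (deg) of tool y; gives turn first about tool x, then shift in tool axes after turning"
    s=r.get_state(); M=R.from_euler("xyz",s["eef_rot"],degrees=True).as_matrix()
    cur=np.degrees(np.arctan2(M[1,1],M[0,1])); yaw=cur if yaw is None else yaw
    d=(yaw-cur+90)%180-90
    # straight-down ideal frame
    y=np.radians(cur+d); Y=np.array([np.cos(y),np.sin(y),0]); X=np.array([0,0,-1.]); T=np.stack([X,Y,np.cross(X,Y)],1)
    rv=R.from_matrix(M.T@T).as_rotvec()
    print("t",round(s["time_s"],2),"tcp",np.round(s["tcp_pos"],4),"cur yaw",round(cur,2),"j6",round(s["joints"][5],1),"turn rv",np.round(rv,3),"shift cm",np.round(T.T@(np.array(pos)-s["tcp_pos"])*100,2),"F",np.round(s["contact_force"],1),"w",round(s["gripper_width"],4))
    return T
E
python3 - <<'E'
from h import *
plan([0.54,-0.03,0.30],17.5)
print(np.round(np.linalg.inv(r.camera_info("wrist")["camera_from_world"]),3)); s=r.get_state(); print(R.from_euler("xyz",s["eef_rot"],degrees=True).as_matrix().round(3))
print(r.camera_info("wrist")["fovy"])
E
```

```text
t 1.3 tcp [ 0.198  -0.6453  0.2265] cur yaw 107.06 j6 -16.5 turn rv [ 1.563 -0.    -0.   ] shift cm [ -7.35  51.12 -48.4 ] F [ 0.1 -0.5  0.7] w 0.0876
[[-0.294  0.909  0.296  0.119]
 [ 0.956  0.279  0.092 -0.67 ]
 [ 0.001  0.31  -0.951  0.385]
 [ 0.     0.     0.     1.   ]]
[[-0.    -0.293  0.956]
 [ 0.     0.956  0.293]
 [-1.     0.    -0.   ]]
68.690756713717
```

```bash
python3 -m creep '[[0,0,0,-0.5,3.25,2.95,100],[0,0,0,-0.5,3.25,2.95,100],[0,0,0,-0.5,3.25,2.95,100],[0,0,0,-0.5,3.25,2.95,100],[0,0,0,-0.5,3.25,2.95,100],[0,0,0,-0.5,3.25,2.95,100],[0,0,0,-0.5,3.25,2.95,100],[0,0,0,-0.5,3.25,2.95,100]]'
python3 -m creep '[[0,0,0,-0.5,3.25,2.95,100],[0,0,0,-0.5,3.25,2.95,100],[0,0,0,-0.5,3.25,2.95,100],[0,0,0,-0.5,3.25,2.95,100],[0,0,0,-0.5,3.25,2.95,100],[0,0,0,-0.5,3.25,2.95,100],[0,0,0,-0.5,3.25,2.95,100],[0,0,0,0,0,0,100]]'
python3 - <<'E'
from h import *
plan([0.53,0,0.15])
im,p,ci=shot("wrist","w1.png")
for q in ("holder","hone_centre","chip_centre","tray","jaw"):
    for m in r.masks_of(q,"wrist")[:1]:
        P=p[m["pixels"]]; P=P[~np.isnan(P[:,0])]
        print(q,round(m["score"],2),np.round(m["rect"]),np.round(np.median(P,0),3),"rect",cv2.minAreaRect(P[:,:2].astype(np.float32)),"z",np.round(np.percentile(P[:,2],[2,50,98]),3))
np.savez("w1.npz",p=p)
E
```

```text
time_s: 2.1
tcp_pos: [0.3478, -0.3259, 0.2671]
eef_rot: [-38.4, 89.9, -21.4]
contact_force: [1.1, 0.1, 0.2]
gripper_width: 0.0879
time_s: 2.9
tcp_pos: [0.4801, -0.0457, 0.3021]
eef_rot: [1.8, 89.9, 19.1]
contact_force: [-1.3, -0.4, 0.4]
gripper_width: 0.0875
t 2.9 tcp [ 0.4801 -0.0457  0.3021] cur yaw 107.29 j6 -90.7 turn rv [-0.     0.002 -0.   ] shift cm [15.21  2.88  6.13] F [-1.3 -0.4  0.4] w 0.0875
holder 0.73 [127. 144. 357. 245.] [ 0.528 -0.011  0.022] rect ((0.5595725178718567, -0.034368157386779785), (0.18990130722522736, 0.38257843255996704), 17.159273147583008) z [0.007 0.022 0.041]
hone_centre 0.73 [142. 159. 219. 232.] [ 0.57  -0.135  0.036] rect ((0.5785152912139893, -0.1360061764717102), (0.11254608631134033, 0.11729321628808975), 7.330728530883789) z [0.029 0.036 0.038]
chip_centre 0.75 [261. 180. 276. 207.] [0.524 0.003 0.037] rect ((0.5299566388130188, 0.006187355145812035), (0.03764189034700394, 0.025428520515561104), 18.463539123535156) z [0.02  0.037 0.042]
tray 0.86 [406. 160. 510. 243.] [0.455 0.344 0.004] rect ((0.4720047414302826, 0.22304987907409668), (0.14886868000030518, 0.4202481210231781), 6.060403347015381) z [0.002 0.004 0.046]
jaw 0.61 [307. 171. 321. 231.] [0.512 0.074 0.031] rect ((0.5164999961853027, 0.07667579501867294), (0.09739334881305695, 0.014828522689640522), 18.175573348999023) z [0.02  0.031 0.033]
```

View pics/w1.png

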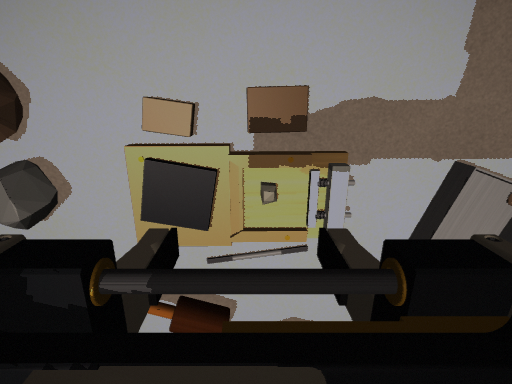

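The chip is at (268,193) with its long axis across the holder, so the present jaw heading already suits it. The hone is at (180,194), turned about 10°. I'll fit the holder frame from the depth.

```bash
cat >> h.py <<'E'
def holder_fit(p,o0,yaw0,verbose=True):
    "fit holder origin/yaw: lip inner face (z step 26->18), jaw face, cheeks inner walls, via height profile in the holder frame"
    a=np.radians(yaw0); ex=np.array([np.cos(a),np.sin(a)]); ey=np.array([-ex[1],ex[0]])
    q=p.reshape(-1,3); q=q[~np.isnan(q[:,0])]; l=q[:,:2]-o0; L=np.c_[l@ex,l@ey,q[:,2]]
    return L[(np.abs(L[:,0])<.2)&(np.abs(L[:,1])<.11)]
E
python3 - <<'E'
from h import *
p=np.load("w1.npz")["p"]
a=np.radians(107.6); ex=np.array([np.cos(a),np.sin(a)])
o=np.array([0.5165,0.0767])-ex*0.1155
print("o",o)
L=holder_fit(p,o,107.6)
def prof(c,w,ax,lo,hi,st=.004):
    m=(np.abs(L[:,1-ax]-c)<w)
    for x in np.arange(lo,hi,st):
        k=m&(np.abs(L[:,ax]-x)<st/2)
        print(f"{x*1000:.0f}:{np.median(L[k,2])*1000 if k.any() else -1:.0f}({k.sum()})",end=" ")
    print()
for c in (-.035,.035): prof(c,.015,0,-.03,.125)
for c in (.02,.085): 
  prof(c,.012,1,-.075,.076)
prof(-.17,.01,1,-.1,.1)
E
```

```text
o [ 0.55142372 -0.03339352]
-30:22(39) -26:22(32) -22:22(42) -18:23(38) -14:24(33) -10:25(45) -6:26(36) -2:26(32) 2:19(48) 6:18(32) 10:18(33) 14:18(48) 18:18(32) 22:18(37) 26:18(44) 30:18(32) 34:18(41) 38:18(39) 42:18(32) 46:18(43) 50:18(37) 54:18(32) 58:18(44) 62:18(38) 66:19(36) 70:18(40) 74:18(36) 78:18(35) 82:18(39) 86:18(37) 90:18(37) 94:18(37) 98:18(39) 102:18(38) 106:18(36) 110:30(69) 114:31(40) 118:31(39) 122:31(30) 
-30:22(45) -26:22(45) -22:22(44) -18:23(46) -14:24(38) -10:25(53) -6:26(37) -2:26(54) 2:21(37) 6:18(52) 10:18(35) 14:18(54) 18:18(36) 22:18(51) 26:18(36) 30:18(54) 34:19(47) 38:19(54) 42:19(54) 46:19(50) 50:19(57) 54:18(43) 58:18(49) 62:18(39) 66:18(49) 70:18(39) 74:18(48) 78:18(42) 82:18(45) 86:18(44) 90:18(45) 94:18(44) 98:19(43) 102:18(44) 106:18(47) 110:28(80) 114:31(50) 118:31(46) 122:31(47) 
-75:31(14) -71:31(29) -67:31(31) -63:31(34) -59:31(29) -55:25(74) -51:18(31) -47:18(30) -43:18(33) -39:18(28) -35:18(30) -31:18(29) -27:18(29) -23:18(31) -19:18(36) -15:18(28) -11:18(29) -7:18(34) -3:18(33) 1:18(30) 5:18(31) 9:18(38) 13:18(34) 17:18(31) 21:18(39) 25:18(
[... 328 characters left out ...]
31) 1:18(28) 5:18(31) 9:18(42) 13:18(30) 17:18(32) 21:18(43) 25:18(29) 29:18(32) 33:18(39) 37:18(30) 41:18(40) 45:18(35) 49:18(30) 53:31(16) 57:31(38) 61:31(40) 65:31(41) 69:32(34) 73:28(91) 
-100:-1(0) -96:-1(0) -92:-1(0) -88:-1(0) -84:-1(0) -80:-1(0) -76:22(2) -72:23(5) -68:22(9) -64:22(12) -60:22(17) -56:22(19) -52:22(25) -48:22(30) -44:22(23) -40:22(20) -36:22(9) -32:23(19) -28:22(18) -24:23(23) -20:23(21) -16:23(19) -12:22(18) -8:22(22) -4:22(25) 0:22(19) 4:22(18) 8:22(26) 12:22(21) 16:22(21) 20:22(26) 24:22(28) 28:22(25) 32:22(34) 36:22(26) 40:22(33) 44:22(29) 48:22(27) 52:22(36) 56:22(25) 60:22(39) 64:22(25) 68:22(37) 72:22(26) 76:22(38) 80:22(25) 84:22(38) 88:6(58) 92:0(27) 96:-0(33)
```

```bash
python3 -m creep '[[0,0,0,3,0.6,1.05,45],[0,0,0,3,0.6,1.05,45],[0,0,0,3,0.6,1.05,45],[0,0,0,3,0.6,1.05,45],[0,0,0,3,0.6,1.05,45],[0,0,0,3,0.6,1.05,45],[0,0,0,0,0,0,45],[0,0,0,0,0,0,45]]' 20
python3 - <<'E'
from h import *
im,p,ci=shot("wrist","w2.png"); 
for q in ("chip_centre",):
    for m in r.masks_of(q,"wrist")[:1]:
        P=p[m["pixels"]]; P=P[~np.isnan(P[:,0])]
        print(q,round(m["score"],2),np.round(m["rect"]),np.round(np.median(P,0),3),"rect",cv2.minAreaRect(P[:,:2].astype(np.float32)),"z",np.round(np.percentile(P[:,2],[2,50,98]),3))
        t=P[P[:,2]>.038]; print("top",cv2.minAreaRect(t[:,:2].astype(np.float32)))
plan([.5294,.0075,.0205])
E
```

```text
time_s: 4.0
tcp_pos: [0.5274, 0.0025, 0.1216]
eef_rot: [-161.1, 89.9, -144.1]
contact_force: [-0.6, -0.0, 0.2]
gripper_width: 0.0398
chip_centre 0.75 [232. 173. 263. 215.] [0.523 0.003 0.037] rect ((0.5291743278503418, 0.005591847002506256), (0.037230655550956726, 0.02741725742816925), 19.474069595336914) z [0.018 0.037 0.042]
top ((0.5282016396522522, 0.004428996704518795), (0.022206265479326248, 0.018854303285479546), 20.391149520874023)
t 4.1 tcp [0.5282 0.0029 0.1231] cur yaw 107.03 j6 -94.6 turn rv [0.    0.002 0.   ] shift cm [10.26  0.4   0.25] F [-0.3  0.   0.8] w 0.0395
```

View pics/w2.png

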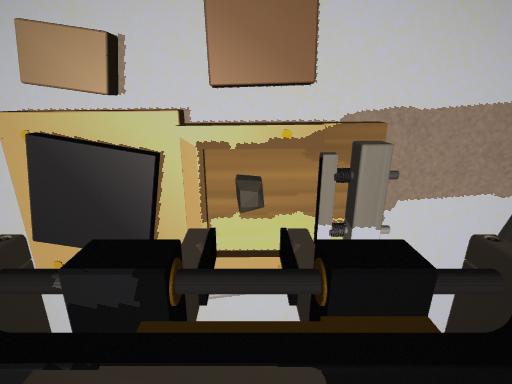

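The chip at (249,194) lies centred between the fingers, so I'll descend and grip.

```bash
python3 -m creep '[[-0.04,0,0,2.5,0.35,0.25,45],[0,0,0,2.5,0,0,45],[0,0,0,2.5,0,0,45],[0,0,0,1.8,0,0,45],[0,0,0,0.9,0,0,45],[0,0,0,0,0,0,45],[0,0,0,0,0,0,0],[0,0,0,0,0,0,0]]' 15; python3 -m creep '[[0,0,0,0,0,0,0],[0,0,0,0,0,0,0],[0,0,0,0,0,0,0],[0,0,0,0,0,0,0]]' 15
```

```text
time_s: 4.9
tcp_pos: [0.53, 0.0078, 0.0209]
eef_rot: [-1.6, 89.9, 17.8]
contact_force: [0.1, 0.0, 0.4]
gripper_width: 0.0284
time_s: 5.3
tcp_pos: [0.5299, 0.0078, 0.0208]
eef_rot: [-7.3, 89.9, 12.1]
contact_force: [-0.5, 0.2, 7.1]
gripper_width: 0.0253
```

```bash
python3 -m creep '[[0,0,0,-2,0,0,0],[0,0,0,-3,0,0,0],[0,0,0,-3,0,0,0],[0,0,0,-2,2,0.4,0],[0,0,0,0,4.5,0.9,0],[0,0,0,0,4.5,0.9,0],[0,0,0,0,4.5,0.9,0],[0,0,0,0,4.5,0.9,0]]'; python3 -m creep '[[0,0,0,0,4.5,0.9,0],[0,0,0,0,4.5,0.9,0],[0,0,0,0,4.5,0.9,0],[0,0,0,0,1.6,0.4,0],[0,0,0,0,0,0,0]]'
python3 - <<'E'
from h import *
im,p,ci=shot("wrist","w3.png"); shot("top")
for c in ("top","wrist"):
  for m in r.masks_of("tray",c)[:1]: print(c,m["score"],m["rect"])
plan([.482,.363,.011])
E
```

```text
time_s: 6.1
tcp_pos: [0.5, 0.2113, 0.1202]
eef_rot: [25.5, 89.9, 44.8]
contact_force: [1.2, 0.7, -0.6]
gripper_width: 0.0251
time_s: 6.6
tcp_pos: [0.4792, 0.3646, 0.1194]
eef_rot: [34.0, 90.0, 53.5]
contact_force: [0.2, -0.6, -1.1]
gripper_width: 0.025
top 0.87 [127.5, 205.9, 178.0, 257.1]
wrist 0.59 [133.6, 62.8, 363.9, 268.2]
t 6.8 tcp [0.4797 0.3611 0.1196] cur yaw 109.3 j6 -126.3 turn rv [-0. -0.  0.] shift cm [10.86  0.1   0.28] F [-0.  -1.   0.3] w 0.0248
```

View pics/w3.png

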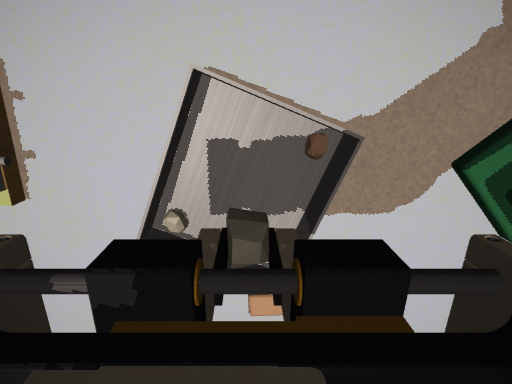

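Tray below, with fragments visible at (177,220) and (317,146); the chip is still held and over the centre. I'll lower and release it.

```bash
python3 -m creep '[[0,0,0,3.5,0.1,0.2,0],[0,0,0,3.5,0,0,0],[0,0,0,2.5,0,0,0],[0,0,0,1.2,0,0,0],[0,0,0,0,0,0,0],[0,0,0,0,0,0,45],[0,0,0,0,0,0,45],[0,0,0,0,0,0,45]]'; python3 -m creep '[[0,0,0,0,0,0,45],[0,0,0,-3,0,0,45],[0,0,0,-4,0,0,45],[0,0,0,-4,0,0,45],[0,0,0,-4,0,0,45],[0,0,0,0,-4.5,-1,45],[0,0,0,0,-4.5,-1,45],[0,0,0,0,-4.5,-1,45]]'
python3 - <<'E'
from h import *
shot("top"); im,p,ci=shot("scene")
for m in r.masks_of("chip_centre","scene")[:2]:
    P=p[m["pixels"]]; P=P[~np.isnan(P[:,0])]; print(m["score"],m["rect"],np.median(P,0).round(3))
a=np.radians(107.6); ex=np.array([np.cos(a),np.sin(a)]); ey=np.array([-ex[1],ex[0]]); o=np.array([.5529,-.0329])
t=o+ex*(-.205)
plan([t[0],t[1],.15],197.6); plan([t[0],t[1],.15],17.6)
E
```

```text
time_s: 7.6
tcp_pos: [0.4819, 0.3646, 0.014]
eef_rot: [33.3, 89.9, 52.7]
contact_force: [0.5, -0.4, 0.1]
gripper_width: 0.0383
time_s: 8.4
tcp_pos: [0.4975, 0.2255, 0.1635]
eef_rot: [28.5, 89.9, 47.9]
contact_force: [1.9, -0.3, -0.3]
gripper_width: 0.0397
0.43 [334.2, 131.3, 342.8, 141.2] [0.484 0.356 0.016]
t 8.55 tcp [0.4978 0.2244 0.1634] cur yaw 109.19 j6 -115.6 turn rv [-1.543e+00  1.000e-03  0.000e+00] shift cm [  1.34   2.52 -46.69] F [0.4 0.6 0.5] w 0.0396
t 8.55 tcp [0.4978 0.2244 0.1634] cur yaw 109.19 j6 -115.6 turn rv [-1.543e+00  1.000e-03  0.000e+00] shift cm [  1.34   2.52 -46.69] F [0.4 0.6 0.5] w 0.0396
```

Step 1 looks done: the chip is at (0.484, 0.356), near the tray centre. Next I turn the tool so that its z axis runs along the loading direction and go behind the hone's tail.

```bash
python3 -m creep '[[-0.14,0,0,0,0,0,60],[-0.14,0,0,0,0,0,60],[-0.14,0,0,0,0,0,60],[-0.14,0,0,0,0,0,60],[-0.14,0,0,0,0,0,60],[-0.14,0,0,0,0,0,60],[-0.14,0,0,0,0,0,60],[-0.14,0,0,0,0,0,60]]'; python3 -m creep '[[-0.14,0,0,0,0,0,60],[-0.14,0,0,0,0,0,60],[-0.14,0,0,0,0,0,60],[0,0,0,0,0.25,-4.6,60],[0,0,0,0,0.25,-4.6,60],[0,0,0,0,0.25,-4.6,60],[0,0,0,0,0.25,-4.6,60],[0,0,0,0,0.25,-4.6,60]]'; python3 -m creep '[[0,0,0,0,0.25,-4.6,60],[0,0,0,0,0.25,-4.6,60],[0,0,0,0,0.25,-4.6,60],[0,0,0,0,0.25,-4.6,60],[0,0,0,0,0.25,-4.6,60],[0,0,0,0,0,0,60],[0,0,0,0,0,0,60]]'
python3 - <<'E'
from h import *
im,p,ci=shot("wrist","w4.png")
np.savez("w4.npz",p=p)
for m in r.masks_of("hone_centre","wrist")[:1]:
    P=p[m["pixels"]]; P=P[~np.isnan(P[:,0])]; P=P[P[:,2]>.033]; print(m["score"],m["rect"],np.median(P,0).round(4),cv2.minAreaRect(P[:,:2].astype(np.float32)))
L=holder_fit(p,np.array([.5529,-.0329]),107.6)
def prof(c,w,ax,lo,hi,st=.002):
    m=(np.abs(L[:,1-ax]-c)<w)
    print([(round(x*1000),round(float(np.median(L[k,2])*1000),1)) for x in np.arange(lo,hi,st) for k in [m&(np.abs(L[:,ax]-x)<st/2)] if k.any()])
for c in (-.035,.035): prof(c,.01,0,-.008,.008); prof(c,.01,0,.102,.116)
for c in (.015,.09): prof(c,.01,1,-.06,-.046); prof(c,.01,1,.046,.06)
a=np.radians(107.6); ex=np.array([np.cos(a),np.sin(a)]); ey=np.array([-ex[1],ex[0]]); o=np.array([.5529,-.0329])
t=o+ex*(-.197)+ey*.005
plan([*t,.026],197.6)
E
```

```text
time_s: 9.35
tcp_pos: [0.4978, 0.2277, 0.1628]
eef_rot: [-42.8, 90.0, 41.2]
contact_force: [0.2, 0.2, 0.2]
gripper_width: 0.0527
time_s: 10.15
tcp_pos: [0.556, 0.0028, 0.163]
eef_rot: [-91.0, 89.9, 16.7]
contact_force: [1.3, 0.4, -0.3]
gripper_width: 0.0523
time_s: 10.85
tcp_pos: [0.6132, -0.22, 0.1619]
eef_rot: [57.3, 90.0, 164.8]
contact_force: [1.0, 0.0, 0.5]
gripper_width: 0.0528
0.86 [213.6, 208.6, 316.4, 307.2] [ 0.5846 -0.1527  0.0362] ((0.5789907574653625, -0.16675570607185364), (0.10325342416763306, 0.17778581380844116), 7.646926403045654)
[(-8, 24.4)]
[]
[(-8, 24.7)]
[]
[]
[]
[]
[]
t 10.95 tcp [ 0.6131 -0.2185  0.1625] cur yaw -162.37 j6 20.1 turn rv [ 0.001  0.    -0.   ] shift cm [13.65  0.62 -0.19] F [0.3 0.2 0.3] w 0.0526
```

View pics/w4.png

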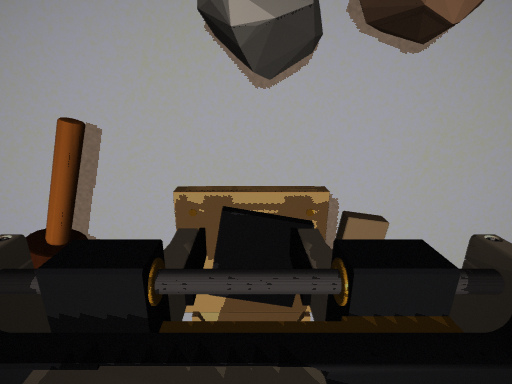

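The picture shows the hone's tail edge from (222,207) to (313,221), between and ahead of the fingers, with clear space behind it. I'll go down behind the tail and start the push.

```bash
python3 -m creep '[[0,0,0,3.5,0.3,-0.1,60],[0,0,0,3.5,0.3,-0.1,60],[0,0,0,3.5,0,0,60],[0,0,0,2.1,0,0,60],[0,0,0,1.0,0,0,60],[0,0,0,0,0,0,60]]'; python3 -m creep '[[0,0,0,0,0,0.5,60],[0,0,0,0,0,0.5,60],[0,0,0,0,0,0.5,60],[0,0,0,0,0,0.4,60],[0,0,0,0,0,0.4,60],[0,0,0,0,0,0.4,60],[0,0,0,0,0,0.4,60],[0,0,0,0,0,0.4,60]]';python3 -m creep '[[0,0,0,0,0,0.4,60],[0,0,0,0,0,0.4,60],[0,0,0,0,0,0.4,60],[0,0,0,0,0,0.4,60],[0,0,0,0,0,0,60]]'
cat >> h.py <<'E'
a=np.radians(107.6); ex=np.array([np.cos(a),np.sin(a)]); ey=np.array([-ex[1],ex[0]]); o=np.array([.5529,-.0329])
def hol():
    s=r.get_state(); d=s["tcp_pos"][:2]-o; f=s["contact_force"]
    print("t",round(s["time_s"],2),"holder tcp mm",np.round([d@ex*1e3,d@ey*1e3,s["tcp_pos"][2]*1e3],1),"F along/across/up",np.round([f[:2]@ex,f[:2]@ey,f[2]],1))
def hone(cam):
    im,p,ci=shot(cam)
    for m in r.masks_of("hone_centre",cam)[:1]:
        P=p[m["pixels"]]; P=P[~np.isnan(P[:,0])]; l=P[:,:2]-o; L=np.c_[l@ex,l@ey,P[:,2]]
        L=L[(L[:,2]>.026)&(L[:,2]<.045)]
        q=cv2.minAreaRect((L[:,:2]*1e3).astype(np.float32)); 
        A=np.c_[L[:,:2],np.ones(len(L))]; T=L[L[:,2]>np.percentile(L[:,2],30)]
        print(cam,round(m["score"],2),"holder-frame rect",np.round(q[0],1),np.round(q[1],1),round(q[2],1),"z pct",np.round(np.percentile(L[:,2],[5,25,50,75,95])*1e3,1))
E
python3 - <<'E'
from h import *
hol(); hone("top"); hone("scene"); hol()
E
```

```text
time_s: 11.55
tcp_pos: [0.6074, -0.2219, 0.0257]
eef_rot: [67.6, 89.9, 175.3]
contact_force: [-0.5, -0.3, 0.4]
gripper_width: 0.0524
time_s: 12.35
tcp_pos: [0.5974, -0.1897, 0.0268]
eef_rot: [-119.8, 90.0, -12.2]
contact_force: [2.2, -2.0, 1.1]
gripper_width: 0.0527
time_s: 12.85
tcp_pos: [0.5916, -0.174, 0.0263]
eef_rot: [57.5, 89.9, 165.1]
contact_force: [-0.9, -0.7, 0.1]
gripper_width: 0.0527
t 12.85 holder tcp mm [-146.1    5.8   26.3] F along/across/up [-0.4  1.1  0.1]
top 0.65 holder-frame rect [-84.4  22.1] [102.7  93.3] 89.2 z pct [32.7 35.5 37.1 38.9 41.5]
scene 0.76 holder-frame rect [-49.  -10.1] [51.  46.1] 4.3 z pct [31.4 33.9 35.2 36.3 37.9]
t 13.05 holder tcp mm [-146.7    5.7   26.2] F along/across/up [-0.2  0.3  0.4]
```

```bash
python3 -m creep '[[0,0,0,0,0,-1,60],[0,0,0,-2,0,-4,60],[0,0,0,-3,0,-3.5,60],[0,0,0,-3,0,-3,60],[0,0,0,-3,0,-2,60],[0,0,0,0,0,0,60]]'
python3 - <<'E'
from h import *
cv2.imwrite("pics/top5.png",cv2.resize(r.capture("top")[0][130:270,190:360],None,fx=4,fy=4))
hol(); hone("wrist"); hone("top"); hone("scene")
im,p,ci=shot("wrist","w5.png"); np.savez("w5.npz",p=p)
E
```

```text
time_s: 13.65
tcp_pos: [0.6358, -0.3076, 0.1413]
eef_rot: [-131.3, 89.6, -23.8]
contact_force: [0.6, 0.4, 0.2]
gripper_width: 0.0527
t 13.7 holder tcp mm [-284.7    4.9  138.7] F along/across/up [ 0.3  0.8 -0.6]
wrist 0.79 holder-frame rect [-132.6   20.4] [103.3   7.9] 89.8 z pct [26.8 30.3 34.4 36.1 36.8]
top 0.5 holder-frame rect [392.1 -46.4] [170.9 153. ] 69.7 z pct [27.6 31.8 37.5 42.1 44.6]
scene 0.96 holder-frame rect [-79.9  19.2] [105.8 113.7] 89.4 z pct [31.4 34.  35.3 36.5 38.4]
```

View pics/w5.png

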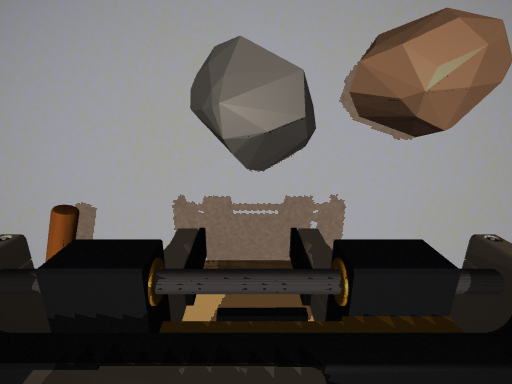

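The view and depth agree: the hone is now square (within 0.5°) but 20 mm off line towards +y. I'll nudge its +y side back with closed fingers.

```bash
python3 -m creep '[[0,0,0,0,1.9,4.1,0],[0,0,0,0,1.9,4.1,0],[0,0,0,0,1.9,4.1,0],[0,0,0,0,1.9,4.1,0],[0,0,0,0,1.9,4.1,0],[0,0,0,3.5,0,0,0],[0,0,0,3.5,0,0,0],[0,0,0,0,0,0,0]]' 15; python3 - <<'E'
from h import *
hol(); p=shot("wrist")[1]; plan([*(o+ex*-.08+ey*.098),.029],197.6)
L=holder_fit(p,o,107.6); k=(np.abs(L[:,0]+.08)<.03)
print(sorted((round(float(x*1e3)),round(float(z*1e3))) for x,z in L[k][::25,1:] if x>.05)[:40])
E
```

```text
time_s: 14.85
tcp_pos: [0.4773, -0.136, 0.0634]
eef_rot: [72.2, 89.6, 179.8]
contact_force: [-0.2, -0.1, 0.3]
gripper_width: 0.0006
t 14.85 holder tcp mm [-75.4 103.2  63.4] F along/across/up [-0.   0.2  0.3]
t 14.9 tcp [ 0.4791 -0.1363  0.0654] cur yaw -162.36 j6 10.9 turn rv [ 0.001  0.001 -0.004] shift cm [ 3.64 -0.37 -0.38] F [0.9 0.5 0.2] w 0.0004
[(50, 36), (50, 36), (50, 168), (50, 172), (51, 36), (51, 36), (51, 36), (51, 37), (51, 37), (51, 37), (51, 37), (51, 146), (51, 146), (51, 146), (51, 148), (51, 156), (51, 163), (51, 164), (51, 165), (51, 167), (51, 168), (51, 170), (51, 170), (51, 171), (51, 173), (51, 173), (51, 174), (51, 175), (52, 35), (52, 36), (52, 36), (52, 36), (52, 37), (52, 144), (52, 146), (52, 154), (52, 156), (52, 157), (52, 162), (52, 164)]
```

```bash
python3 -m creep '[[0,0,0,2,-0.3,-0.4,0],[0,0,0,1.6,0,0,0],[0,0,0,0,0,0,0],[0,0,0,0,-0.4,0,0],[0,0,0,0,-0.4,0,0],[0,0,0,0,-0.4,0,0],[0,0,0,0,-0.4,0,0],[0,0,0,0,-0.4,0,0]]'; python3 -c "
from h import *
hol()"; python3 -m creep '[[0,0,0,0,-0.3,0,0],[0,0,0,0,0,0,0],[0,0,0,0,0.5,0,0],[0,0,0,-4,1,0,0],[0,0,0,-4,0,-3,60],[0,0,0,-4,0,-4,60],[0,0,0,-3,0,-4.5,60],[0,0,0,0,-2,-4.5,60]]'; python3 -m creep '[[0,0,0,0,-2,-4.5,60],[0,0,0,0,-2,-2.5,60],[0,0,0,0,0,0,60]]'
python3 -c "
from h import *
hol(); hone('scene'); hone('wrist')"
```

```text
time_s: 15.7
tcp_pos: [0.5032, -0.1337, 0.0316]
eef_rot: [93.6, 89.9, -158.8]
contact_force: [-5.3, -1.7, 7.7]
gripper_width: 0.0005
t 15.7 holder tcp mm [-81.1  77.8  31.6] F along/across/up [0.  5.6 7.7]
time_s: 16.5
tcp_pos: [0.5592, -0.278, 0.1802]
eef_rot: [-121.1, 89.4, -13.5]
contact_force: [1.5, 1.1, 0.3]
gripper_width: 0.0271
time_s: 16.8
tcp_pos: [0.6188, -0.333, 0.1722]
eef_rot: [171.2, 90.0, -81.3]
contact_force: [-0.2, 0.0, 0.3]
gripper_width: 0.0496
t 16.8 holder tcp mm [-306.    27.9  172.2] F along/across/up [0.1 0.2 0.3]
scene 0.59 holder-frame rect [-77.4   3.8] [118.9 105.8] 0.7 z pct [31.6 34.1 35.4 36.5 38.4]
wrist 0.84 holder-frame rect [-125.2    5. ] [ 20.6 103.8] 0.4 z pct [27.8 34.2 36.  36.5 37.2]
```

```bash
python3 -m creep '[[0,0,0,0,-0.8,4,60],[0,0,0,2,-0.8,4,60],[0,0,0,3,-0.7,4,60],[0,0,0,3,0,2.5,60],[0,0,0,3,0,0.5,60],[0,0,0,2,0,0,60],[0,0,0,0.5,0,0,60],[0,0,0,0,0,0,60]]'
python3 -c "
from h import *
hol(); plan([*(o+ex*-.151+ey*.0045),.026],197.6); im,p,ci=shot('scene','s6.png')
m=r.masks_of('block2','scene'); print([(x['score'],np.round(x['rect'])) for x in m[:2]])
cv2.imwrite('pics/s6c.png',cv2.resize(im[140:300,150:340],None,fx=4,fy=3.7))"
```

```text
time_s: 17.8
tcp_pos: [0.5929, -0.1806, 0.0393]
eef_rot: [93.3, 90.0, -159.0]
contact_force: [0.8, -0.4, 0.5]
gripper_width: 0.0524
t 17.8 holder tcp mm [-152.8    6.5   39.3] F along/across/up [-0.7 -0.7  0.5]
t 17.8 tcp [ 0.5929 -0.1806  0.0393] cur yaw -162.36 j6 16.5 turn rv [ 0.001 -0.    -0.   ] shift cm [ 1.33 -0.2   0.18] F [ 0.8 -0.4  0.5] w 0.0524
[(0.4, array([234., 166., 248., 186.]))]
```

View pics/s6c.png

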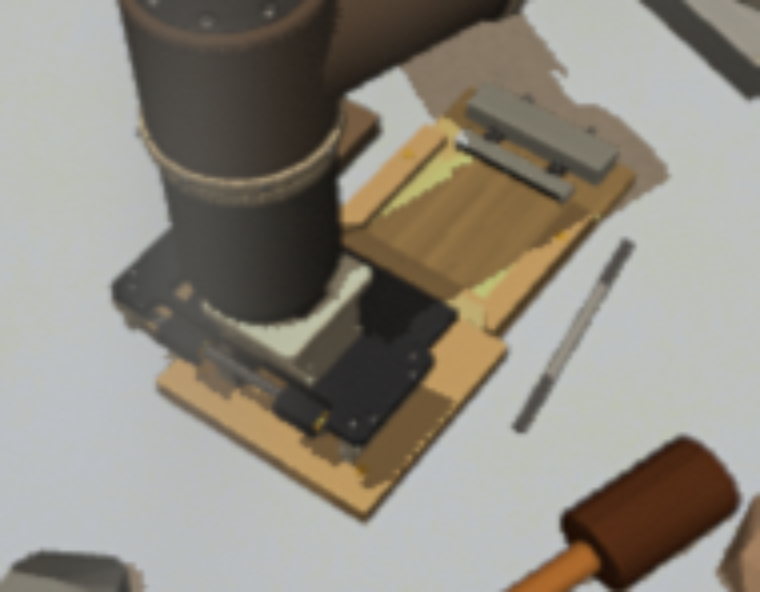

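The seat is empty, the hone lies square just before the lip (around (400,300)), and the tool is behind it. I'll push, drifting 5 mm towards the centre line.

```bash
python3 -m creep '[[0,0,0,1.2,-0.2,0,60],[0,0,0,0,0,0.3,60],[0,0,0,0,0,0.3,60],[0,0,0,0,0,0.2,60],[0,0,0,0,0,0.2,60],[0,0,0,0,-0.05,0.3,60],[0,0,0,0,-0.1,0.3,60],[0,0,0,0,-0.1,0.3,60]]'; python3 -c "
from h import *
hol()"; python3 -m creep '[[0,0,0,0,-0.1,0.3,60],[0,0,0,0,-0.1,0.3,60],[0,0,0,0,-0.05,0.3,60],[0,0,0,0,0,0.3,60],[0,0,0,0,0,0.3,60],[0,0,0,0,0,0.3,60],[0,0,0,0,0,0.3,60],[0,0,0,0,0,0.3,60]]'; python3 -c "
from h import *
hol(); hone('scene')"
```

```text
time_s: 18.7
tcp_pos: [0.5919, -0.1615, 0.0271]
eef_rot: [-173.6, 90.0, -66.0]
contact_force: [0.1, -3.1, 0.2]
gripper_width: 0.0529
t 18.7 holder tcp mm [-134.3    1.7   27.1] F along/across/up [-3.   0.8  0.2]
time_s: 19.5
tcp_pos: [0.587, -0.1376, 0.027]
eef_rot: [-117.6, 90.0, -10.0]
contact_force: [1.4, -3.5, 0.9]
gripper_width: 0.0528
t 19.5 holder tcp mm [-110.1   -0.8   27. ] F along/across/up [-3.8 -0.2  0.9]
scene 0.49 holder-frame rect [-10.4 -25.9] [57.  46.9] 88.8 z pct [35.2 37.7 39.2 40.2 42.2]
```

```bash
python3 -m creep '[[0,0,0,0,0,0.4,60],[0,0,0,0,0,0.4,60],[0,0,0,0,0,0.4,60],[0,0,0,0,0,0.4,60],[0,0,0,0,0,0.4,60],[0,0,0,0,0,0.4,60],[0,0,0,0,0,0.3,60],[0,0,0,0,0,0.3,60]]'; python3 -c "
from h import *
hol()"; python3 -m creep '[[0,0,0,0,0,0.3,60],[0,0,0,0,0,0.3,60],[0,0,0,0,0,0.3,60],[0,0,0,0,0,0.3,60],[0,0,0,0,0,0.3,60],[0,0,0,-0.1,0,0.3,60],[0,0,0,-0.1,0,0.3,60],[0,0,0,-0.1,0,0.3,60]]'; python3 -c "
from h import *
hol()
hone('scene');hone('top')"
```

```text
time_s: 20.4
tcp_pos: [0.5777, -0.1089, 0.0269]
eef_rot: [46.8, 90.0, 154.4]
contact_force: [0.5, -4.1, 0.9]
gripper_width: 0.0524
t 20.4 holder tcp mm [-80.   -0.7  26.9] F along/across/up [-4.1  0.8  0.9]
time_s: 21.2
tcp_pos: [0.5708, -0.0861, 0.0303]
eef_rot: [-111.6, 90.0, -4.0]
contact_force: [1.1, -2.9, 2.6]
gripper_width: 0.0528
t 21.2 holder tcp mm [-56.2  -0.9  30.3] F along/across/up [-3.1 -0.2  2.6]
scene 0.46 holder-frame rect [ 10.1 -18.8] [ 55.1 115.8] 79.4 z pct [35.5 38.1 39.5 40.8 42.7]
top 0.67 holder-frame rect [16.4  1.8] [ 97.3 101.8] 0.9 z pct [31.9 35.3 38.2 41.  43.7]
```

```bash
python3 -m creep '[[0,0,0,-0.1,0,0.3,60],[0,0,0,-0.1,0,0.3,60],[0,0,0,-0.1,0,0.3,60],[0,0,0,0,0,0.3,60],[0,0,0,0,0,0.3,60],[0,0,0,0,0,0.3,60],[0,0,0,0,0,0.3,60],[0,0,0,0,0,0.3,60]]'; python3 -c "
from h import *
hol()"; python3 -m creep '[[0,0,0,0,0,0.3,60],[0,0,0,0,0,0.2,60],[0,0,0,0,0,0.2,60],[0,0,0,0,0,0.1,60],[0,0,0,0,0,0,60]]'; python3 -c "
from h import *
hol()
hone('top')
im,p,ci=shot('scene'); cv2.imwrite('pics/s7c.png',cv2.resize(im[140:260,190:330],None,fx=5,fy=5))"
```

```text
time_s: 22.2
tcp_pos: [0.5632, -0.0632, 0.0329]
eef_rot: [74.2, 90.0, -178.2]
contact_force: [0.8, -3.1, -1.2]
gripper_width: 0.0525
t 22.2 holder tcp mm [-32.   -0.7  32.9] F along/across/up [-3.2  0.1 -1.2]
time_s: 22.7
tcp_pos: [0.5609, -0.0557, 0.0329]
eef_rot: [14.6, 90.0, 122.2]
contact_force: [0.8, 0.7, 0.7]
gripper_width: 0.0524
t 22.7 holder tcp mm [-24.1  -0.7  32.9] F along/across/up [ 0.4 -0.9  0.7]
top 0.64 holder-frame rect [46.8  7. ] [91.9 97.4] 89.8 z pct [30.9 34.4 36.8 39.2 42.1]
```

View pics/s7c.png

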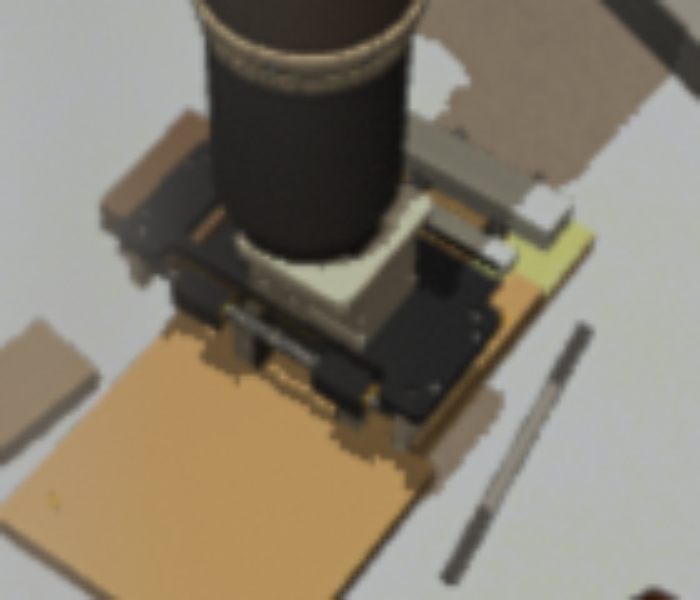

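```bash
cat > st.py <<'E'
from h import *
hol()
E
python3 -m creep '[[0,0,0,0,0,0.2,60],[0,0,0,0,0,0.2,60],[0,0,0,0,0,0.2,60],[0,0,0,0,0,0.1,60]]' >/dev/null; python3 st.py; python3 -m creep '[[0,0,0,0,0,0.1,60]]'>/dev/null; python3 st.py;  python3 -m creep '[[0,0,0,0,0,0.1,60]]'>/dev/null; python3 st.py; python3 -m creep '[[0,0,0,0,0,0.1,60]]'>/dev/null; python3 st.py
```

```text
t 23.25 holder tcp mm [-17.2  -0.7  32.9] F along/across/up [-2.   0.1 -2.3]
t 23.35 holder tcp mm [-16.2  -0.7  32.9] F along/across/up [-2.4 -0.  -2.3]
t 23.45 holder tcp mm [-15.3  -0.7  32.9] F along/across/up [-1.3 -0.2 -0.2]
t 23.55 holder tcp mm [-14.2  -0.7  32.9] F along/across/up [-1.7 -0.4 -0.7]
```

```bash
for i in 1; do python3 -m creep '[[0,0,0,0,0,0.1,60]]'>/dev/null; python3 st.py; python3 -m creep '[[0,0,0,0,0,0.1,60]]'>/dev/null; python3 st.py;  python3 -m creep '[[0,0,0,0,0,0.05,60],[0,0,0,0,0,0,60]]'>/dev/null; python3 st.py;  python3 -m creep '[[0,0,0,0,0,0.05,60],[0,0,0,0,0,0,60]]'>/dev/null; python3 st.py; done
```

```text
t 23.65 holder tcp mm [-13.7  -0.7  33. ] F along/across/up [-9.6  1.  -1.7]
t 23.75 holder tcp mm [-13.2  -0.7  33.1] F along/across/up [-9.7  0.3 -1.2]
t 23.95 holder tcp mm [-12.9  -0.7  33.2] F along/across/up [-8.7 -0.2 -1.3]
t 24.15 holder tcp mm [-12.5  -0.7  33.2] F along/across/up [-9.3  0.3 -1.3]
```

The jaw was felt at TCP −13.8 mm (about 9 N). I'll press on gently to about −9.2.

```bash
python3 -m creep '[[0,0,0,0,0,0.1,60],[0,0,0,0,0,0.1,60],[0,0,0,0,0,0,60]]'>/dev/null; python3 st.py; python3 -m creep '[[0,0,0,0,0,0.1,60],[0,0,0,0,0,0,60]]'>/dev/null; python3 st.py; python3 -m creep '[[0,0,0,0,0,0.05,60],[0,0,0,0,0,0,60]]'>/dev/null; python3 st.py
```

```text
t 24.45 holder tcp mm [-10.7  -0.7  33.2] F along/across/up [-11.1   0.3  -1.5]
t 24.65 holder tcp mm [-9.9 -0.7 33.3] F along/across/up [-12.8  -0.7  -1.6]
t 24.85 holder tcp mm [-9.5 -0.7 33.3] F along/across/up [-14.5  -0.3  -1.4]
```

```bash
python3 -m creep '[[0,0,0,0,0,0.05,60],[0,0,0,0,0,0,60]]'>/dev/null; python3 st.py; python3 -m creep '[[0,0,0,0,0,0.03,60],[0,0,0,0,0,0,60]]'>/dev/null; python3 st.py;  python3 -m creep '[[0,0,0,0.1,0,0.02,60],[0,0,0,0.1,0,0,60]]'>/dev/null; python3 st.py
```

```text
t 25.05 holder tcp mm [-9.1 -0.7 33.4] F along/across/up [-13.8   1.3  -1.2]
t 25.25 holder tcp mm [-8.9 -0.7 33.3] F along/across/up [-14.2   1.   -1.4]
t 25.45 holder tcp mm [-8.8 -0.7 31.4] F along/across/up [-15.7  -0.4  -0.7]
```

```bash
python3 -m creep '[[0,0,0,0.1,0,0,60],[0,0,0,0.1,0,0,60]]'>/dev/null; python3 st.py;  python3 -m creep '[[0,0,0,0.1,0,0,60],[0,0,0,0.1,0,0,60]]'>/dev/null; python3 st.py; python3 -c "
from h import *
hone('top'); hone('scene')"
```

```text
t 25.65 holder tcp mm [-8.9 -0.7 29.3] F along/across/up [-16.    0.6  -0.6]
t 25.85 holder tcp mm [-9.  -0.7 27.3] F along/across/up [-17.3   0.2  -1.2]
top 0.59 holder-frame rect [63.5 10.1] [85.4 97.5] 88.5 z pct [29.8 32.6 34.3 36.1 38.5]
scene 0.53 holder-frame rect [ 60.7 -15.7] [ 54.8 117.8] 77.4 z pct [28.5 30.6 31.8 33.1 34.9]
```

```bash
python3 -m creep '[[0,0,0,0.04,0,0,60],[0,0,0,0,0,-0.05,60]]'>/dev/null; python3 st.py;  python3 -m creep '[[0,0,0,0,0,-0.05,60],[0,0,0,0,0,0,60]]'>/dev/null; python3 st.py; python3 -m creep '[[0,0,0,0,0,-0.05,60],[0,0,0,0,0,0,60]]'>/dev/null; python3 st.py; python3 -m creep '[[0,0,0,0,0,-0.05,60],[0,0,0,0,0,0,60]]'>/dev/null; python3 st.py
```

```text
t 26.25 holder tcp mm [-9.2 -0.7 26.9] F along/across/up [-13.    0.2  -1.6]
t 26.45 holder tcp mm [-9.3 -0.7 26.7] F along/across/up [-11.8  -0.7  -2. ]
t 26.65 holder tcp mm [-9.6 -0.7 26.6] F along/across/up [-9.7  0.4 -2.7]
t 26.85 holder tcp mm [-9.9 -0.7 26.6] F along/across/up [-10.    0.9  -2.2]
```

```bash
python3 -m creep '[[0,0,0,0,0,-0.05,60],[0,0,0,0,0,0,60]]'>/dev/null; python3 st.py;  python3 -m creep '[[0,0,0,0,0,-0.05,60],[0,0,0,0,0,0,60]]'>/dev/null; python3 st.py; python3 -c "
from h import *
hone('top'); hone('scene')"
```

```text
t 27.05 holder tcp mm [-10.   -0.7  26.6] F along/across/up [-6.3  0.3 -0.9]
t 27.25 holder tcp mm [-10.1  -0.6  26.6] F along/across/up [-5.3  0.4 -0.3]
top 0.93 holder-frame rect [61.5 10. ] [85.1 96.4] 89.2 z pct [29.6 31.9 33.6 35.6 38.3]
scene 0.69 holder-frame rect [ 97.1 -27.9] [30.4 52.5] 5.9 z pct [28.3 30.2 31.7 33.1 35.6]
```

```bash
python3 -m creep '[[0,0,0,0,0,-0.3,60],[0,0,0,0,0,-0.5,60],[0,0,0,-3,0,-0.5,60],[0,0,0,-4,0,1,60],[0,0,0,-4,0,3,60],[0,0,0,-4,0,3,60],[0,0,0,-3,0,4,60],[0,0,0,-2,0,4,60]]'; python3 -m creep '[[0,0,0,0,0,3,60],[0,0,0,0,0,0,60],[0,0,0,0,0,0,60]]'
cat > chk.py <<'E'
from h import *
hol(); im,p,ci=shot("wrist","chk%d.png"%int(r.get_state()["time_s"]))
L=holder_fit(p,o,107.6)
F=lambda m:L[m]
fl=lambda x0,x1,y0,y1:round(float(np.median(L[(L[:,0]>x0)&(L[:,0]<x1)&(L[:,1]>y0)&(L[:,1]<y1),2])*1e3),2)
print("cheek tops (31):",fl(.02,.09,.058,.068),fl(.02,.09,-.070,-.060),"shelf(22)",fl(-.08,-.03,-.04,.04),"lip(26)",fl(-.005,-.001,-.04,.04))
H=L[(L[:,0]>.006)&(L[:,0]<.106)&(np.abs(L[:,1])<.045)&(L[:,2]<.06)]
c=np.linalg.lstsq(np.c_[H[:,:2],np.ones(len(H))],H[:,2],rcond=None)[0]; print("hone top plane slope x,y",c[:2].round(4),"z at seat",round((c@[.056,0,1])*1e3,2),"n",len(H))
for m in r.masks_of("hone_centre","wrist")[:1]:
    P=p[m["pixels"]]; P=P[~np.isnan(P[:,0])]; l=P[:,:2]-o; q=cv2.minAreaRect((np.c_[l@ex,l@ey]*1e3)[P[:,2]>.029].astype(np.float32)); print("hone mask",round(m["score"],2),np.round(q[0],1),np.round(q[1],1),round(q[2],2))
for y0 in (-.035,0,.035):
    for a_,b_ in ((-.012,.012),(.104,.124)):
        print(y0,[(round(x*1e3),fl(x-.001,x+.001,y0-.012,y0+.012)) for x in np.arange(a_,b_,.002)])
print("across",[(round(y*1e3),fl(.03,.08,y-.001,y+.001)) for y in list(np.arange(-.06,-.044,.002))+list(np.arange(.044,.06,.002))])
E
python3 chk.py
```

```text
time_s: 28.25
tcp_pos: [0.5154, 0.0899, 0.2295]
eef_rot: [-76.5, 89.8, 31.1]
contact_force: [1.1, 0.9, -0.3]
gripper_width: 0.0526
time_s: 28.55
tcp_pos: [0.5058, 0.1178, 0.2267]
eef_rot: [-30.3, 90.0, 77.4]
contact_force: [0.9, -0.1, 0.3]
gripper_width: 0.0528
t 28.55 holder tcp mm [157.9  -0.7 226.7] F along/across/up [-0.4 -0.8  0.3]
cheek tops (31): 31.03 31.17 shelf(22) 21.92 lip(26) 26.08
hone top plane slope x,y [-0.0174 -0.0013] z at seat 33.02 n 7020
hone mask 0.65 [57.3 -0.8] [104.2 111.1] 89.99
-0.035 [(-12, 23.59), (-10, 24.72), (-8, 25.26), (-6, 25.87), (-4, 26.17), (-2, 26.24), (0, 26.3), (2, 33.63), (4, 34.07), (6, 33.95), (8, 34.13), (10, 33.85)]
-0.035 [(104, 32.2), (106, 32.41), (108, 32.15), (110, 31.86), (112, 32.3), (114, 31.1), (116, 30.75), (118, 308.23), (120, 309.87), (122, 315.99), (124, 316.02)]
0 [(-12, 24.1), (-10, 24.33), (-8, 25.24), (-6, 25.71), (-4, 26.21), (-2, 26.18), (0, 25.85), (2, 33.56), (4, 33.76), (6, 33.77), (8, 33.93), (10, 33.78)]
0 [(104, 31.96), (106, 32.26), (108, 32.22), (110, 31.83), (112, 32.21), (114, 30.84), (116, 31.15), (118, 31.23), (120, 30.88), (122, 31.17), (124, 31.52)]
0.035 [(-12, 23.93), (-10, 24.41), (-8, 25.31), (-6, 25.81), (-4, 25.82), (-2, 26.11), (0, 26.24), (2, 33.79), (4, 33.93), (6, 33.69), (8, 33.92), (10, 33.7)]
0.035 [(104, 31.67), (106, 32.64), (108, 31.95), (110, 31.89), (112, 31.93), (114, 31.0), (116, 30.95), (118, 309.09), (120, 310.12), (122, 316.05), (124, 316.06)]
across [(-60, 31.03), (-58, 31.14), (-56, 30.99), (-54, 30.97), (-52, 32.99), (-50, 33.04), (-48, 33.02), (-46, 33.16), (44, 33.15), (46, 33.08), (48, 32.84), (50, 32.95), (52, 32.26), (54, 18.19), (56, 29.42), (58, 31.1)]
```

The hone is captured behind the lip, 57.3 mm in and −0.8 mm across, but its tail is still 2 mm high (slope 0.017). I'll press the tail down gently from above.

```bash
python3 -m creep '[[0,0,0,2,0,-4,60],[0,0,0,3,0,-4,60],[0,0,0,4,0,-3,60],[0,0,0,4,0,-2,60],[0,0,0,3,0,-1.3,60],[0,0,0,2,0,0,60],[0,0,0,0.4,0,0,60],[0,0,0,0,0,0,60]]'>/dev/null; python3 st.py;  python3 -m creep '[[0,0,0,0,0,0,60]]'>/dev/null; python3 st.py
```

```text
t 29.45 holder tcp mm [13.4 -0.1 41.9] F along/across/up [ 1.6 -0.6  0.5]
t 29.55 holder tcp mm [13.9 -1.5 43.6] F along/across/up [0.1 0.7 0.5]
```

```bash
python3 -m creep '[[0,0,0,0.5,0,0,60],[0,0,0,0.2,0,0,60],[0,0,0,0.1,0,0,60],[0,0,0,0,0,0,60]]'>/dev/null; python3 st.py; python3 -m creep '[[0,0,0,0.1,0,0,60],[0,0,0,0,0,0,60]]'>/dev/null; python3 st.py; python3 -m creep '[[0,0,0,0.1,0,0,60],[0,0,0,0,0,0,60]]'>/dev/null; python3 st.py; python3 -m creep '[[0,0,0,0.05,0,0,60],[0,0,0,0,0,0,60]]'>/dev/null; python3 st.py
```

```text
t 29.95 holder tcp mm [14.3 -0.8 34.7] F along/across/up [ 0.5 -0.3 -0.2]
t 30.15 holder tcp mm [14.2 -0.9 33.7] F along/across/up [ 0.4 -0.4  1.6]
t 30.35 holder tcp mm [14.1 -0.9 32.8] F along/across/up [-0.1  0.2  3.9]
t 30.55 holder tcp mm [14.1 -0.9 32.4] F along/across/up [-0.1  1.7  5.7]
```

```bash
python3 -m creep '[[0,0,0,0.05,0,0,60],[0,0,0,0,0,0,60]]'>/dev/null; python3 st.py; python3 -m creep '[[0,0,0,0.05,0,0,60],[0,0,0,0,0,0,60]]'>/dev/null; python3 st.py; python3 -m creep '[[0,0,0,-1,0,0,60],[0,0,0,-3,0,0,60],[0,0,0,-4,0,3,60],[0,0,0,-4,0,4,60],[0,0,0,-4,0,4,60],[0,0,0,-3,0,3.4,60],[0,0,0,0,0,0,60],[0,0,0,0,0,0,60]]'; python3 chk.py | head -5; python3 - <<'E'
from h import *
im,p,ci=shot("scene")
for m in r.masks_of("chip_centre","scene")[:1]:
    P=p[m["pixels"]]; P=P[~np.isnan(P[:,0])]; print("chip",m["score"],np.median(P,0).round(3))
im2=shot("top")[0]; cv2.imwrite("pics/fin.png",im2)
E
```

```text
t 30.75 holder tcp mm [14.1 -0.9 32.3] F along/across/up [ 0.8  2.9 10.2]
t 30.95 holder tcp mm [14.1 -0.9 32.2] F along/across/up [ 1.9  5.  14.6]
time_s: 31.75
tcp_pos: [0.5084, 0.1102, 0.2126]
eef_rot: [-62.2, 89.9, 45.5]
contact_force: [-0.3, -0.3, -0.3]
gripper_width: 0.0525
t 31.75 holder tcp mm [149.9  -0.9 212.6] F along/across/up [-0.2  0.3 -0.3]
cheek tops (31): 31.04 31.08 shelf(22) 21.97 lip(26) 26.05
hone top plane slope x,y [ 0.0001 -0.0006] z at seat 32.07 n 7431
hone mask 0.89 [57.5 -0.8] [113.2 104.3] 0.03
-0.035 [(-12, 23.89), (-10, 24.59), (-8, 25.04), (-6, 25.49), (-4, 25.98), (-2, 25.92), (0, 25.95), (2, 32.08), (4, 31.96), (6, 32.05), (8, 32.13), (10, 31.94)]
chip 0.65 [0.484 0.356 0.017]
```

View pics/fin.png

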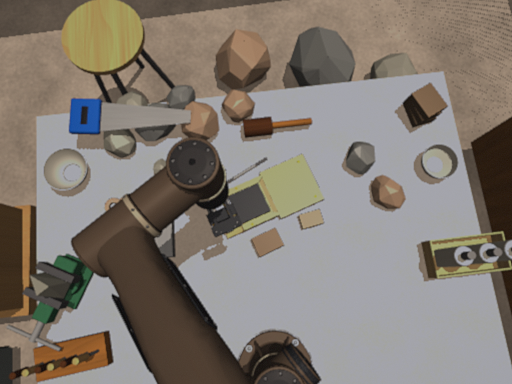

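```bash
python3 -c "
from plant import r
print(r.close_job())"
```

```text
the job is handed in; nothing more can be done
None
```

The chip is in the offcut tray and the slate hone sits home in the holder, flat between jaw and lip. I handed the job in at about 32 s of the 72 s allowed.

**What I did:**
- Gripped the chip and set it down near the tray's centre.
- Pushed the hone along the shelf. The first push squared it but left it about 20 mm off line, so I nudged its side back with closed fingers.
- Pushed it over the lip and pressed the jaw back to about 5 mm, then lowered the fingertips while holding that push. The highest push reading was about 17 N.
- The first check showed the tail still 2 mm high (slope 0.017 rad), so I pressed it down from above with about 15 N.

**Last checks:**

| Check | Reading | Expected |
|---|---|---|
| Hone top height | 32.07 mm | 32 mm |
| Tilt | below 0.001 rad | under 0.025 rad |
| Turn | about 0.03° | under 0.06 rad (3.4°) |
| Across the seat | −0.8 mm | within 4 mm |
| Along the holder | 57.5 mm | 56 mm ± 2 mm |
| Chip | (0.484, 0.356), inside the tray | inside the tray |

- **Along the holder:** the reading is 1.5 mm beyond nominal. I put most of that down to my fitted origin being about 1 mm short, because the tail edge shows right at the lip's inner face.
- **Jaw:** I did not read its travel directly. About 4 mm follows from where the hone sits.
- **Bystanders:** the two sanding blocks and the riffler look unmoved in the last top picture. I did not measure them, and the arm hid part of the pendant area.
- **Unexplained force:** there was a brief upward force of about 8 N during the side nudge. I did not find its cause, but nothing looked displaced afterwards.

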